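# Seat a ferrule in the hand press

## Robot

A 7-joint arm with a two-finger parallel gripper is mounted at the origin on the work surface. World frame = base frame: x ahead of the robot, y to its left, z up, the work surface at z = 0. Lengths are in mm, angles in rad, forces in N, time in s.
With the tool pointing down it reaches from about 400 to 875 mm from the base axis. Payload 19.3 kg.
Tool frame: the origin (TCP) lies at the very end of the fingers, on their centre line; the grasp point (between the pads) lies env.pinch_z behind it (env.pinch_z is the distance from the TCP to the grasp point, in mm); z points along the fingers, y is the direction in which the jaws open and shut (so a half turn about z gives the same grasp; the last joint's range is limited). The gripper opens to 85 mm and grips with 20 to 120 N. Pads are 22 mm wide; open, the fingers measure 114 mm over their backs; the gripper's body (76 mm by 85 mm) begins 54 mm behind the grasp point. The pads swing forward as they close: fully open they stand 13 mm farther back than shut.
Start: joints at [-1.26, 0.521, -0.036, 1.599, 0.021, 1.021, -0.113], TCP at [232.307, 580.214, 231.291] pointing down, gripper open.
Joint ranges: [-2.91, 2.91], [-0.3, 2.13], [-1.5, 1.42], [0.17, 2.43], [-1.26, 4.41], [0.16, 1.93], [-2.52, 2.52]. Speed limits (rad/s): [1.89, 1.89, 2.39, 2.39, 3.01, 3.01, 3.01].

## Interface

Orientations are given as a rotation vector (axis times angle).
In Python, from workcell import env gives the robot as it stands.
- The arm moves only by the tool apply_moves, never from a script. Its argument "targets" is a list that holds one entry, the list of rows, each a list of 7 numbers: the shift along the tool's x, y, z in cm, then the turn, a rotation vector about the tool's x, y, z in degrees, then the closure, from 0 (fully open) to 1 (shut). A call has 1 to 12 rows; each row shifts and turns the commanded pose from where the row before left it, along the tool's axes as they then stand; what a row does not reach is not made up. A row lasts 1/10 s, in which the tool goes at most 50 mm and 8.59 degrees, less where a joint would pass 70% of its speed; a pose out of reach is approached as far as the arm can. A call is refused whole if a number of a shift passes 5 or a number of a turn 8.59, either way. A call with a gripper value outside its range is refused whole. The fingers move at their own pace and stop on an object; "squeeze" is the grip in N (left out, the last holds). Time passes only in rows, so rows that do not move let the fingers close. It gives the time, the measured TCP pose, the force and the opening at its end, in the units of the state.
- env.get_state(): the state, without advancing time (a new reading comes with each control period).
- env.grab_frame(name): name is "scene" or "top" or "wrist"; returns (picture, depth): 480x640x3 uint8, red, green, blue; 480x640 float32, mm along the optical axis (not along the pixel's ray), 0 where there is no reading.
- env.get_calibration(name): a dict with "vertical_fov" (degrees; the focal length in pixels is half the picture's height over the tangent of half this angle, whatever the lens; pixels are square), "cx", "cy" (the principal point, pixels), "pose" (4x4, takes a point from camera to world coordinates); the wrist camera has in their place "T_tool_cam" (4x4, takes a point from camera to tool coordinates, whose origin is the TCP and whose axes are the flange's). Camera axes: x right, y down, z forward; pixel columns grow to the right and rows downward; lengths in mm; the calibration is good to about 2 mm. A picture is of the moment at which its call begins: read the wrist's pose just before it. get_calibration takes no time and is no camera call.
- env.job_done(): hands the job in, once; it reports no verdict.
The state is a dict: "time_s": time; "joint_positions": joint angles; "qvel": joint speeds; "effort": joint torques, N m; "position": TCP position; "eef_rot": TCP orientation; "contact_force": force on the tool from outside, world axes, zero at the start; "torque": the same for the moment, N m; "gripper_width": finger opening in mm.
Only numpy, scipy, OpenCV 4.12 (cv2) and the standard library are available. Lean on these libraries where they do the work, as an engineer would, in place of code of your own. Each camera call takes 0.05 s, during which the arm holds its last target. There are 200 camera calls.

## Task

Seat the new ferrule on the cue shaft standing in the hand press: push the round latch fully in to close the collet on the shaft, then push the square latch fully in to free the press lever, and then press the lever all the way down to its stop. Finish while still holding the lever down, and leave the mallet, sanding drum, walnut ring and loose ferrule where they are.

Things in the scene. Friction and masses are not known exactly. Their poses are not given: they have to be found in the camera images.
- press: Dark cast-iron hand press bolted to the cart: base 130 mm (x) by 200 mm (y) by 25 mm, column 50 mm square on the +y side of its own frame, overarm up to 180 mm high, pivot ears up to 222 mm; the upright cue shaft with a white ferrule stands under its ram. Fixed. Origin: on the cart top, 10 mm to the -y side of the base's centre; z up; the lever runs from the pivot towards its -y.
- lever_hinge (a point): The lever's pivot: a level pin along the press's x axis, 200 mm above the cart, 20 mm to the +y side of the press origin. This point turns with the lever: its -y axis points along the lever to the hand plate.
- lever_pad (a point): Centre of the upper face of the lever's flat hand plate, where to press. The plate is 42 mm wide, 90 mm along the lever, 14 mm thick, its upper face 7 mm above the line through the pivot; this point is 210 mm from the pivot along the lever. Same axes as lever_hinge (z square to the plate).
- lever (a joint): Lever angle in rad: 0 = raised (hand plate 31.5 degrees above level, its upper face about 316 mm above the cart), 0.55 = level, fully down on its stop (upper face 207 mm above the cart). A spring lifts it back at once when let go; it takes roughly 5 N at the plate to start and 7 N at the bottom. The plate swings on an arc about lever_hinge.
- round_latch_top (a point): Centre of the flat top of the round latch: a bright steel plunger 44 mm in diameter standing up out of a dark block 76 mm square and 34 mm high bolted to the cart. Fully out, the top is 50 mm above the cart; fully in, 40 mm (6 mm proud of the block). z up.
- round_latch (a joint): How far the round latch is pushed in, m: 0 = fully out, 0.010 = fully in on a solid stop. No spring: it resists with about 3 N all the way and stays where it is left. It may start up to 2 mm in.
- square_latch_top (a point): Centre of the flat top of the square latch: a bright steel plunger 42 mm square on a dark block just like the other one (76 mm square, 34 mm high). Fully out, the top is 50 mm above the cart; fully in, 40 mm. The two latches may have changed places. z up.
- square_latch (a joint): How far the square latch is pushed in, m: 0 = fully out, 0.010 = fully in on a solid stop. No spring: about 3 N all the way, stays where it is left. It may start up to 2 mm in.
- mallet: Loose mallet lying down, to be left alone: black rubber head 56 mm in diameter and 85 mm long, pale round handle 22 mm thick; 284 mm overall. Origin on the cart under the handle, 115 mm from the head's centre; +x points to the head.
- walnut_ring: Loose dark walnut tip-clamp ring, 46 mm outside diameter, 16 mm hole, 22 mm high, to be left alone. Origin: centre of its underside.
- sanding_drum: Loose aluminium sanding drum standing up, 40 mm in diameter, 38 mm high, to be left alone. Origin: centre of its underside.
- ferrule: Loose white nylon ferrule standing up, 16 mm in diameter, 26 mm high, to be left alone. Origin: centre of its underside.
Mind the look-alikes: they are no part of the job. Leave any green, purple or red look-alike of the part that bears square_latch_top alone.

How it is judged:
By the outcome, as a careful person would: the job done as asked, in the order asked, and still so for the second after the job is handed in, while the arm keeps its last pose, push and grip.
It also fails if it takes over 48 s, if anything falls off the work surface, if the arm or the gripper's body presses on something with over 40 N, if the wrist force passes 120 N, or if a joint passes its speed limit or range.

## Working session

There is one attempt and no reset: what is moved stays moved. The work goes in short steps, Python scripts to look and compute and a tool call to move; the robot and the scene stay as the last step left them, time stands still between calls to the robot, and variables do not carry over. Pictures are saved under pics/ and viewed, about 8 in all and at most 12, crops included, and the job is handed in when it is done.

Besides the shell and the picture viewer there is one more tool, called after "Call:" by a JSON object that holds its "op" and its "data", one argument or row to a line. apply_moves: Moves the arm, as the interface text tells. Its arguments: {"type":"object","properties":{"targets":{"type":"array","items":{"type":"array","items":{"type":"array","items":{"type":"number"}}}},"squeeze":{"type":"number"}},"required":["targets"]}

```bash
mkdir -p pics; cat > h.py <<'E'
import numpy as np,cv2
from scipy.spatial.transform import Rotation as R
from workcell import env
def grab(n,tag):
    s=env.get_state(); p,d=env.grab_frame(n); c=env.get_calibration(n)
    if n=='wrist':
        T=np.eye(4);T[:3,:3]=R.from_rotvec(s['eef_rot']).as_matrix();T[:3,3]=s['position'];T=T@np.array(c['T_tool_cam'])
    else: T=np.array(c['pose'])
    np.savez(f'pics/{tag}.npz',p=p,d=d,T=T,f=240/np.tan(np.radians(c['vertical_fov'])/2),cx=c['cx'],cy=c['cy'])
    cv2.imwrite(f'pics/{tag}.png',p[:,:,::-1])
def pt(tag,u,v,r=2):
    z=np.load(f'pics/{tag}.npz'); d=z['d'][v-r:v+r+1,u-r:u+r+1]; d=np.median(d[d>0]) if (d>0).any() else np.nan
    return (z['T']@[(u-z['cx'])*d/z['f'],(v-z['cy'])*d/z['f'],d,1])[:3].round(1)
def crop(tag,x0,y0,x1,y1,k,out):
    cv2.imwrite(f'pics/{out}.png',cv2.resize(cv2.imread(f'pics/{tag}.png')[y0:y1,x0:x1],None,fx=k,fy=k,interpolation=cv2.INTER_CUBIC))
E
python3 - <<'E'
from h import *
grab('top','top1');grab('scene','scene1')
s=env.get_state();print(s,env.pinch_z)
E
```

```text
{'time_s': 0.1, 'joint_positions': array([-1.26019556,  0.52194276, -0.03632092,  1.5999075 ,  0.02119346,
        1.02108643, -0.11280805]), 'qvel': array([-0.00152992, -0.00108161, -0.0018456 , -0.00175348, -0.00136746,
        0.00021515, -0.00060159]), 'effort': array([ 1.66020836e-03, -9.28482056e+01,  1.98313393e+00, -3.70534623e+01,
        1.81064912e-02,  5.22785936e-03,  2.35788451e-05]), 'position': array([232.2187689 , 579.96165451, 230.80619063]), 'eef_rot': array([-5.94574767e-01, -3.08469336e+00,  1.49518671e-03]), 'contact_force': array([-0.4869804 , -0.33767301, -0.0235036 ]), 'torque': array([-0.03752972, -0.02294032, -0.01505687]), 'gripper_width': 85.748224917695} 18.700000000000003
```

View pics/top1.png

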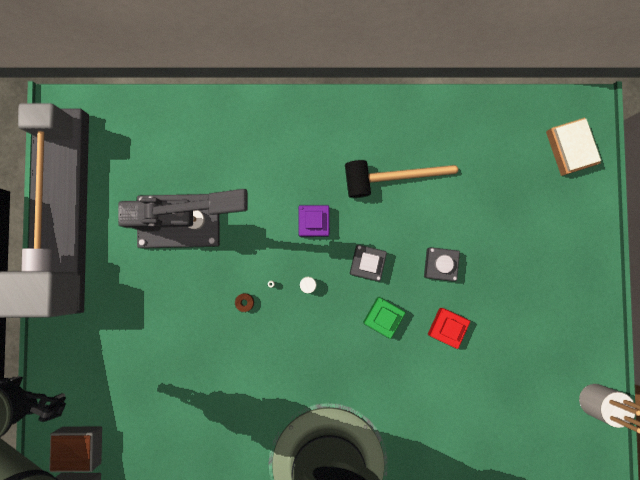

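View pics/scene1.png

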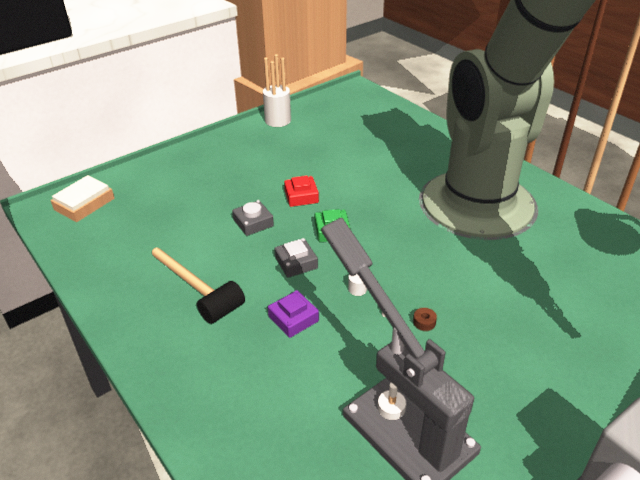

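The top view shows the round latch at (444,264), the dark-block square latch at (369,263), and coloured look-alikes: purple (314,220), green (385,318), red (452,328). The one on the dark block with the steel plunger fits. The lever hand plate is at about (228,201). Next I'll confirm this in a crop and measure.

```bash
python3 - <<'E'
from h import *
crop('top1',290,190,480,350,4,'c1')
for u,v in [(444,264),(369,263),(314,220),(385,318),(452,328),(228,201),(240,199),(150,205),(356,175),(440,170),(308,285),(271,284),(245,302)]: print(u,v,pt('top1',u,v))
z=np.load('pics/top1.npz');d=z['d'];v,u=np.mgrid[:480,:640]
P=np.stack([(u-z['cx'])*d/z['f'],(v-z['cy'])*d/z['f'],d],-1)@z['T'][:3,:3].T+z['T'][:3,3]
for n,(x0,x1,y0,y1,lo,hi) in dict(round=(425,465,245,285,42,60),square=(350,390,243,283,42,60),plate=(200,255,180,220,265,400),base=(125,230,185,255,15,35)).items():
    m=(u>x0)&(u<x1)&(v>y0)&(v<y1)&(P[...,2]>lo)&(P[...,2]<hi)
    r=cv2.minAreaRect(P[m][:,:2].astype(np.float32));print(n,m.sum(),r,P[m].mean(0).round(1),np.median(P[m],0).round(1),P[m].min(0).round(),P[m].max(0).round())
print(env.get_calibration('wrist'))
E
```

```text
444 264 [ 484.7 -281.4   47.5]
369 263 [ 487.7 -100.2   48. ]
314 220 [592.2  31.9  48. ]
385 318 [ 356.  -137.1   48.7]
452 328 [ 331.6 -297.3   48.8]
228 201 [598.5 197.3 318.4]
240 199 [600.  172.6 332.9]
150 205 [606.6 378.2 209.9]
356 175 [701.  -70.3  53. ]
440 170 [ 719.3 -282.4   22.4]
308 285 [435.3  46.9  36.7]
271 284 [438.  137.3  23.9]
245 302 [ 3.934e+02  2.035e+02 -3.000e-01]
round 249 ((485.38079833984375, -282.2637939453125), (40.643638610839844, 42.98360061645508), 40.443359375) [ 485.4 -281.6   47.6] [ 484.9 -281.4   47.5] [ 465. -303.   42.] [ 507. -261.   55.]
square 296 ((488.8191223144531, -100.19129943847656), (42.66853332519531, 41.745094299316406), 75.2252197265625) [488.8 -99.8  47.6] [ 487.9 -100.1   47.6] [ 466. -125.   42.] [512. -76.  54.]
plate 935 ((598.2026977539062, 208.32293701171875), (42.58827209472656, 96.84150695800781), 1.153886079788208) [597.2 202.8 314.1] [596.9 201.7 315.5] [576. 160. 276.] [620. 257. 342.]
base 2112 ((595.0380859375, 368.5852355957031), (130.47573852539062, 199.9282989501953), 1.0318368673324585) [573.9 357.6  23.4] [561.3 353.9  23.3] [529. 268.  15.] [661. 468.  35.]
{'vertical_fov': 69.74750157501501, 'cx': 317.93010399981654, 'cy': 243.67633647242627, 'T_tool_cam': array([[-3.32925705e-04, -9.65330776e-01, -2.61029467e-01,
         6.50212501e+01],
       [ 9.99999796e-01, -4.63510461e-04,  4.38706314e-04,
        -5.84594905e-02],
       [-5.44486595e-04, -2.61029268e-01,  9.65330733e-01,
        -1.42023239e+02],
       [ 0.00000000e+00,  0.00000000e+00,  0.00000000e+00,
         1.00000000e+00]])}
```

View pics/c1.png

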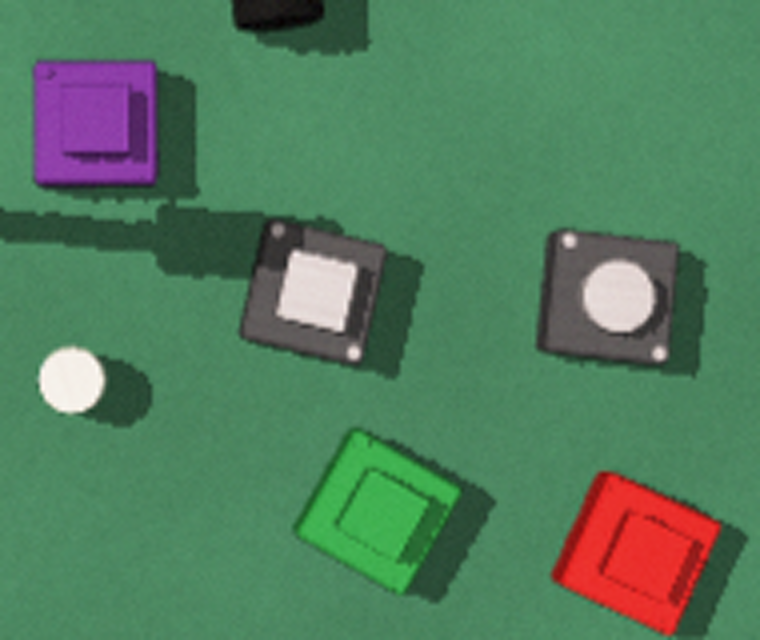

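Crop confirmed: the bright square plunger on the dark block (crop (317,290)) is the real square latch; the purple, green and red ones are to be left alone. Heights and sizes match the description. First I'll turn the tool to align with the world (tool x=+Y, y=+X) and shut the fingers.

Call:
{"op": "apply_moves", "data": {
  "targets": [
    [[0, 0, 0, 0, 0, 8.52, 1], [0, 0, 0, 0, 0, 8.52, 1], [0, 0, 0, 0, 0, 8.52, 1], [0, 0, 0, 0, 0, 8.52, 1], [0, 0, 0, 0, 0, 8.52, 1], [0, 0, 0, 0, 0, 8.52, 1], [0, 0, 0, 0, 0, 8.52, 1], [0, 0, 0, 0, 0, 8.52, 1], [0, 0, 0, 0, 0, 0, 1]]
  ],
  "squeeze": 40
}}

```text
time_s: 1.0
position: [232.1, 580.1, 230.9]
eef_rot: [2.223, 2.219, -0.001]
contact_force: [-0.9, 0.4, 0.2]
gripper_width: 0.1
```

Call:
{"op": "apply_moves", "data": {
  "targets": [
    [[-3.8, 1.6, 0, 0, 0, 0, 1], [-3.8, 1.6, 0, 0, 0, 0, 1], [-3.8, 1.6, 0, 0, 0, 0, 1], [-3.8, 1.6, 0, 0, 0, 0, 1], [-3.8, 1.6, 0, 0, 0, 0, 1], [-3.8, 1.6, 0, 0, 0, 0, 1], [-3.8, 2.1, 0, 0, 0, 0, 1], [-3.8, 2.1, 0, 0, 0, 0, 1], [-3.8, 2.1, 0, 0, 0, 0, 1], [-3.8, 2.1, 0, 0, 0, 0, 1], [-3.8, 2.1, 0, 0, 0, 0, 1], [-3.8, 2.1, 0, 0, 0, 0, 1]]
  ]
}}

```text
time_s: 2.2
position: [455.0, 122.7, 231.4]
eef_rot: [2.215, 2.228, 0.0]
contact_force: [1.1, 1.2, -0.2]
gripper_width: 0.0
```

Call:
{"op": "apply_moves", "data": {
  "targets": [
    [[-3.9, 0.3, 0, 0, 0, 0, 1], [-4, 0.3, 0, 0, 0, 0, 1], [-4, 0.3, 0, 0, 0, 0, 1], [-4, 0.3, 0, 0, 0, 0, 1], [-4, 0.3, 0, 0, 0, 0, 1], [-4, 0.3, 2, 0, 0, 0, 1], [-4, 0.3, 2, 0, 0, 0, 1], [-4, 0.3, 2, 0, 0, 0, 1], [-4, 0.3, 2, 0, 0, 0, 1], [-4, 0.3, 2, 0, 0, 0, 1], [0, 0, 0, 0, 0, 0, 1]]
  ]
}}

```text
time_s: 3.3
position: [482.5, -279.7, 128.9]
eef_rot: [-2.221, -2.22, 0.005]
contact_force: [-0.3, 0.2, 0.3]
gripper_width: -0.1
```

```bash
python3 - <<'E'
from h import *
grab('wrist','w1'); s=env.get_state();print(s['position'],s['contact_force'])
z=np.load('pics/w1.npz');d=z['d'];v,u=np.mgrid[:480,:640]
P=np.stack([(u-z['cx'])*d/z['f'],(v-z['cy'])*d/z['f'],d],-1)@z['T'][:3,:3].T+z['T'][:3,3]
for n,c in dict(round=(485,-281)).items():
    m=(d>0)&(abs(P[...,2]-47)<5)&(np.hypot(P[...,0]-c[0],P[...,1]-c[1])<35)
    print(m.sum(),np.median(P[m],0),P[m].min(0),P[m].max(0))
E
```

```text
[ 483.15195195 -277.04278082  129.87364468] [0.49265555 0.77321785 0.1326021 ]
3075 [ 486.44054074 -281.04556106   48.07242662] [ 464.70808475 -302.15820061   42.08275088] [ 507.70202216 -260.82521443   50.27520579]
```

View pics/w1.png

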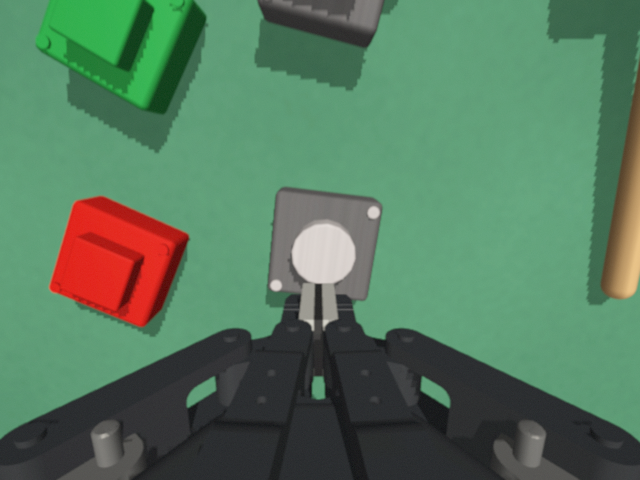

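The wrist view shows the round plunger at (324,253) under the fingertips; its measured centre is (486,-281), top at 48 mm. Going down onto it.

Call:
{"op": "apply_moves", "data": {
  "targets": [
    [[-0.3, 0.3, 2.5, 0, 0, 0, 1], [0, 0, 2.5, 0, 0, 0, 1], [0, 0, 2, 0, 0, 0, 1], [0, 0, 0.5, 0, 0, 0, 1], [0, 0, 0.3, 0, 0, 0, 1], [0, 0, 0.3, 0, 0, 0, 1], [0, 0, 0.3, 0, 0, 0, 1], [0, 0, 0.3, 0, 0, 0, 1]]
  ]
}}

```text
time_s: 4.15
position: [488.2, -277.7, 44.8]
eef_rot: [2.22, 2.222, 0.001]
contact_force: [1.8, 1.6, 2.9]
gripper_width: -0.1
```

Call:
{"op": "apply_moves", "data": {
  "targets": [
    [[0, 0, 0.2, 0, 0, 0, 1], [0, 0, 0.2, 0, 0, 0, 1], [0, 0, 0.1, 0, 0, 0, 1], [0, 0, 0, 0, 0, 0, 1]]
  ]
}}

```text
time_s: 4.55
position: [488.0, -277.8, 40.0]
eef_rot: [2.221, 2.221, 0.001]
contact_force: [-0.3, 3.7, 15.2]
gripper_width: -0.2
```

Call:
{"op": "apply_moves", "data": {
  "targets": [
    [[0, 0, 0.1, 0, 0, 0, 1], [0, 0, 0, 0, 0, 0, 1], [0, 0, 0, 0, 0, 0, 1]]
  ]
}}

```text
time_s: 4.85
position: [488.1, -277.8, 39.8]
eef_rot: [2.221, 2.221, 0.002]
contact_force: [-4.6, 6.4, 34.3]
gripper_width: 0.3
```

Force jumped from about 3 to 34 N with no further travel at z≈40, so the round latch is on its stop. Now over to the square latch.

Call:
{"op": "apply_moves", "data": {
  "targets": [
    [[0, 0, -2.5, 0, 0, 0, 1], [0, 0, -3, 0, 0, 0, 1], [0, 0, -3, 0, 0, 0, 1], [3.6, 0, 0, 0, 0, 0, 1], [3.6, 0, 0, 0, 0, 0, 1], [3.6, 0, 0, 0, 0, 0, 1], [3.6, 0, 0, 0, 0, 0, 1], [3.5, 0, 0, 0, 0, 0, 1], [0, 0, 0, 0, 0, 0, 1], [0, 0, 0, 0, 0, 0, 1]]
  ]
}}

```text
time_s: 5.85
position: [487.5, -98.3, 123.3]
eef_rot: [-2.219, -2.223, 0.0]
contact_force: [-0.8, -0.7, 0.3]
gripper_width: -0.1
```

```bash
python3 - <<'E'
from h import *
grab('wrist','w2'); grab('top','top2'); s=env.get_state();print(s['position'],s['contact_force'])
for t in ('w2','top2'):
  z=np.load(f'pics/{t}.npz');d=z['d'];v,u=np.mgrid[:480,:640]
  P=np.stack([(u-z['cx'])*d/z['f'],(v-z['cy'])*d/z['f'],d],-1)@z['T'][:3,:3].T+z['T'][:3,3]
  for n,c,lo in (('round',(486,-281),37),('square',(488,-100),42)):
    m=(d>0)&(P[...,2]>lo)&(P[...,2]<53)&(np.hypot(P[...,0]-c[0],P[...,1]-c[1])<35)
    if m.sum()>20: print(t,n,m.sum(),np.median(P[m],0),P[m].min(0),P[m].max(0))
E
```

```text
[487.38872134 -99.68944786 123.30522388] [0.54160303 0.6285747  0.54842147]
w2 square 3778 [489.68921797 -98.17915511  48.48397363] [ 465.39686036 -124.76684163   42.04740177] [514.51726936 -75.42552972  50.87842648]
top2 round 166 [ 484.91333876 -284.37530889   39.33153162] [ 460.61194425 -310.96021511   37.03510786] [ 514.20189106 -265.70824404   45.60793712]
```

View pics/w2.png

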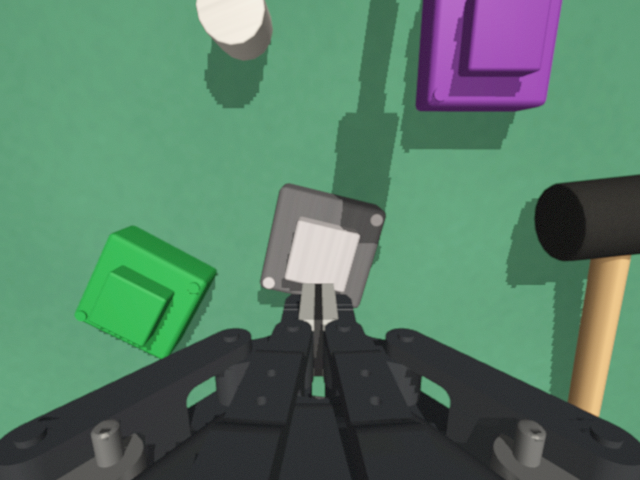

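The square plunger at (322,254) is under the fingertips, and the top camera puts the round latch top at about 39–40 mm (fully in). Pressing the square one.

Call:
{"op": "apply_moves", "data": {
  "targets": [
    [[0, 0.1, 2.5, 0, 0, 0, 1], [0, 0, 2.5, 0, 0, 0, 1], [0, 0, 1.8, 0, 0, 0, 1], [0, 0, 0.3, 0, 0, 0, 1], [0, 0, 0.3, 0, 0, 0, 1], [0, 0, 0.3, 0, 0, 0, 1], [0, 0, 0.3, 0, 0, 0, 1], [0, 0, 0.2, 0, 0, 0, 1], [0, 0, 0.1, 0, 0, 0, 1], [0, 0, 0, 0, 0, 0, 1]]
  ]
}}

```text
time_s: 6.95
position: [488.7, -98.6, 40.4]
eef_rot: [2.221, 2.222, 0.0]
contact_force: [0.7, -1.1, 1.6]
gripper_width: 0.0
```

Call:
{"op": "apply_moves", "data": {
  "targets": [
    [[0, 0, 0.1, 0, 0, 0, 1], [0, 0, 0.1, 0, 0, 0, 1], [0, 0, 0, 0, 0, 0, 1], [0, 0, 0, 0, 0, 0, 1]]
  ]
}}

```text
time_s: 7.35
position: [488.9, -98.6, 39.7]
eef_rot: [2.221, 2.221, 0.002]
contact_force: [-7.8, 1.2, 40.5]
gripper_width: 0.2
```

Force 40 N at 39.7 mm, so it's on the stop. Lifting and moving over the lever plate.

Call:
{"op": "apply_moves", "data": {
  "targets": [
    [[0, 0, -3, 0, 0, 0, 1], [0, 0, -4.5, 0, 0, 0, 1], [0, 0, -4.5, 0, 0, 0, 1], [0, 0, -4.5, 0, 0, 0, 1], [0, 0, -4.5, 0, 0, 0, 1], [2, 1, -4.5, 0, 0, 0, 1], [2, 1, -4.5, 0, 0, 0, 1], [2, 1, -4.5, 0, 0, 0, 1], [2, 1, -2, 0, 0, 0, 1], [0, 0, 0, 0, 0, 0, 1]]
  ]
}}

```text
time_s: 8.35
position: [529.9, -16.0, 404.9]
eef_rot: [2.215, 2.225, 0.005]
contact_force: [-0.3, -0.0, -1.6]
gripper_width: 0.2
```

```bash
python3 - <<'E'
from h import *
grab('top','top3'); s=env.get_state();print(s['position'],s['joint_positions'])
z=np.load('pics/top3.npz');d=z['d'];v,u=np.mgrid[:480,:640]
P=np.stack([(u-z['cx'])*d/z['f'],(v-z['cy'])*d/z['f'],d],-1)@z['T'][:3,:3].T+z['T'][:3,3]
for n,c in (('round',(486,-281)),('square',(488,-100))):
    m=(d>0)&(P[...,2]>36.5)&(P[...,2]<53)&(np.hypot(P[...,0]-c[0],P[...,1]-c[1])<26)
    if m.sum()>20: print(n,m.sum(),np.median(P[m],0))
m=(u>200)&(u<255)&(v>180)&(v<220)&(P[...,2]>270)
print(m.sum(),np.median(P[m],0))
E
```

```text
[528.79885352 -17.63392069 403.23358568] [-0.53195212  0.25049474  0.58041722  1.62084222 -0.14165754  1.31133402
  0.0732674 ]
round 212 [ 484.97155282 -281.10209238   39.2247027 ]
951 [596.65611038 201.38024106 315.65038127]
```

The round latch reads 39.2 mm (in), and the lever is still raised at 316 mm. Moving over the pad.

Call:
{"op": "apply_moves", "data": {
  "targets": [
    [[3.65, 1.15, 0, 0, 0, 0, 1], [3.65, 1.15, 0, 0, 0, 0, 1], [3.65, 1.15, 0, 0, 0, 0, 1], [3.65, 1.15, 0, 0, 0, 0, 1], [3.65, 1.15, 0, 0, 0, 0, 1], [3.65, 1.15, 0, 0, 0, 0, 1], [0, 0, 2.5, 0, 0, 0, 1], [0, 0, 2.5, 0, 0, 0, 1], [0, 0, 2, 0, 0, 0, 1], [0, 0, 0, 0, 0, 0, 1]]
  ]
}}

```text
time_s: 9.4
position: [595.9, 199.0, 329.4]
eef_rot: [-2.221, -2.22, 0.008]
contact_force: [0.2, 0.9, 0.2]
gripper_width: -0.2
```

```bash
python3 - <<'E'
from h import *
grab('wrist','w3'); grab('scene','s3'); s=env.get_state();print(s['position'],s['joint_positions'],s['contact_force'])
print(pt('scene1',294,248))
z=np.load('pics/s3.npz');d=z['d'];v,u=np.mgrid[:480,:640]
P=np.stack([(u-z['cx'])*d/z['f'],(v-z['cy'])*d/z['f'],d],-1)@z['T'][:3,:3].T+z['T'][:3,3]
m=(d>0)&(P[...,2]>36.5)&(P[...,2]<53)&(np.hypot(P[...,0]-488,P[...,1]+100)<20)
print(m.sum(),np.median(P[m],0))
a=cv2.imread('pics/w3.png');b=cv2.imread('pics/s3.png')
cv2.imwrite('pics/m3.png',cv2.resize(np.hstack([a,b]),(800,300),interpolation=cv2.INTER_AREA))
E
```

```text
[597.19211906 199.38376216 332.72740898] [-0.7296783   0.48482005  0.48367076  1.47326452 -0.23080639  1.24114245
 -0.21891672] [-0.04611605  0.54508162  0.08705175]
[493.5 -99.8  47.4]
154 [488.6416967  -99.23663288  39.1994637 ]
```

View pics/m3.png

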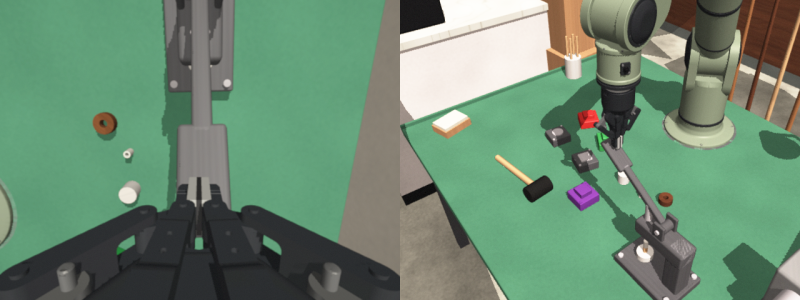

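Fingertips are centred over the hand plate (left half, 200,185); the square latch reads 39.2 mm, fully in. Pressing the lever along its arc.

Call:
{"op": "apply_moves", "data": {
  "targets": [
    [[0, 0.1, 1.2, 0, 0, 0, 1], [-0.4, 0, 1.2, 0, 0, 0, 1], [-0.4, 0, 1.2, 0, 0, 0, 1], [-0.4, 0, 0.9, 0, 0, 0, 1], [-0.4, 0, 0.9, 0, 0, 0, 1], [-0.3, 0, 0.9, 0, 0, 0, 1], [-0.3, 0, 0.9, 0, 0, 0, 1], [-0.25, 0, 0.9, 0, 0, 0, 1], [-0.2, 0, 0.9, 0, 0, 0, 1], [-0.15, 0, 0.9, 0, 0, 0, 1], [-0.15, 0, 0.9, 0, 0, 0, 1], [0, 0, 0, 0, 0, 0, 1]]
  ]
}}

```text
time_s: 10.7
position: [598.4, 170.3, 223.9]
eef_rot: [2.221, 2.221, 0.0]
contact_force: [2.4, 1.0, 5.9]
gripper_width: 0.0
```

Call:
{"op": "apply_moves", "data": {
  "targets": [
    [[-0.1, 0, 0.8, 0, 0, 0, 1], [0, 0, 0.5, 0, 0, 0, 1], [0, 0, 0.2, 0, 0, 0, 1], [0, 0, 0.1, 0, 0, 0, 1], [0, 0, 0, 0, 0, 0, 1], [0, 0, 0, 0, 0, 0, 1]]
  ]
}}

```text
time_s: 11.3
position: [598.6, 169.2, 209.2]
eef_rot: [2.221, 2.221, 0.001]
contact_force: [0.8, -1.1, 6.1]
gripper_width: -0.3
```

Call:
{"op": "apply_moves", "data": {
  "targets": [
    [[0, 0, 0.2, 0, 0, 0, 1], [0, 0, 0.1, 0, 0, 0, 1], [0, 0, 0, 0, 0, 0, 1], [0, 0, 0, 0, 0, 0, 1]]
  ]
}}

```text
time_s: 11.7
position: [598.6, 169.2, 206.8]
eef_rot: [2.221, 2.221, 0.002]
contact_force: [-2.6, -1.7, 15.3]
gripper_width: 0.2
```

Call:
{"op": "apply_moves", "data": {
  "targets": [
    [[0, 0, 0.1, 0, 0, 0, 1], [0, 0, 0, 0, 0, 0, 1], [0, 0, 0, 0, 0, 0, 1]]
  ]
}}

```text
time_s: 12.0
position: [598.7, 169.2, 206.4]
eef_rot: [2.221, 2.221, 0.002]
contact_force: [-5.5, -2.8, 23.8]
gripper_width: 0.0
```

```bash
python3 - <<'E'
from h import *
grab('scene','s4'); s=env.get_state();print(s['position'],s['contact_force'])
z=np.load('pics/s4.npz');d=z['d'];v,u=np.mgrid[:480,:640]
P=np.stack([(u-z['cx'])*d/z['f'],(v-z['cy'])*d/z['f'],d],-1)@z['T'][:3,:3].T+z['T'][:3,3]
for c in ((488,-100),(486,-281)):
  m=(d>0)&(P[...,2]>36.5)&(P[...,2]<53)&(np.hypot(P[...,0]-c[0],P[...,1]-c[1])<20)
  print(m.sum(),np.median(P[m],0))
E
```

```text
[598.6950811  169.13939681 206.41385506] [-6.1036311  -2.04271066 23.71225352]
136 [ 488.21014931 -101.793246     39.33038594]
128 [ 485.96278662 -281.50569162   39.40576708]
```

View pics/s4.png

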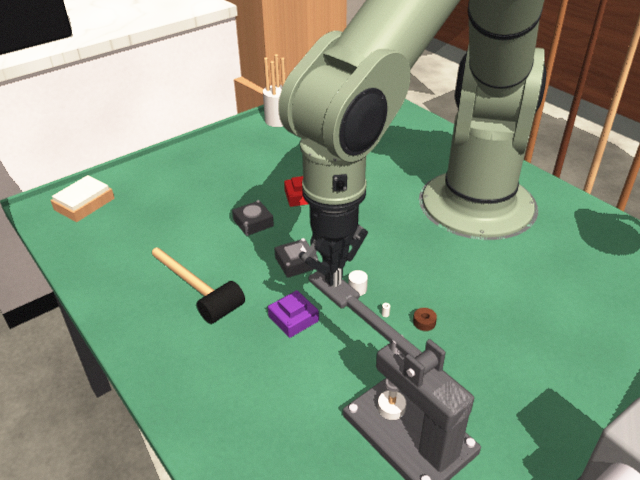

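The lever is level under the fingers (335,285), both latches read in, and the loose parts are where they were. Handing in.

```bash
python3 -c "
from workcell import env
print(env.job_done()); print(env.get_state()['contact_force'])"
```

```text
the job is handed in; nothing more can be done
None
the job is handed in; nothing more can be done
```

I pushed the round latch in, then the square latch on the dark block, then pressed the lever down to its stop. I handed the job in at about 12 s, still holding the lever down with roughly 24 N.

- **Latches:** both tops measured about 39.3 mm in the final depth check, which is fully in (40 mm nominal, within the 2 mm calibration). Each also met a hard stop, at about 34 N for the round one and 40 N for the square one. That 40.5 N was fingertip force and sits right at the 40 N limit stated for the arm and gripper body.
- **Lever:** the tip sat at 206.4 mm against the 207 mm nominal. Force rose from 6 N to 24 N over the last 3 mm, so the lever is on its stop.
- **Loose parts:** the final picture shows the mallet, drum, ring and ferrule looking undisturbed, and the coloured look-alikes were not touched; the green one was hidden behind the gripper in that picture.

No check failed or disagreed. The force reading I tried to take after handing in wasn't available.

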